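# Key the rear cap onto a standing lens

### The arm

A 7-joint arm with a two-finger parallel gripper is mounted at the origin on the work surface. World frame = base frame: x ahead of the robot, y to its left, z up, the work surface at z = 0. Lengths are in m, angles in rad, forces in N, time in s.
With the tool pointing down it reaches from about 0.4 to 0.9 m from the base axis. Payload 5.5 kg.
Tool frame: the origin (TCP) lies at the very end of the fingers, on their centre line; the grasp point (between the pads) lies 19 mm behind it; z points along the fingers, y is the direction in which the jaws open and shut (so a half turn about z gives the same grasp; the last joint's range is limited). The gripper opens to 85 mm and grips with 20 to 120 N. Pads are 22 mm wide; open, the fingers measure 114 mm over their backs; the gripper's body (76 mm by 85 mm) begins 54 mm behind the grasp point. The pads swing forward as they close: fully open they stand 13 mm farther back than shut.
Start: joints at [1.383, 0.501, -0.427, 1.55, 0.221, 1.138, -0.21], TCP at [0.283, -0.585, 0.231] pointing down, gripper open.
Joint ranges: [-2.88, 2.88], [-0.31, 2.03], [-1.54, 1.56], [0.2, 2.42], [-1.41, 4.55], [0.19, 2.02], [-2.57, 2.57]. Speed limits (rad/s): [2.57, 2.57, 3.14, 3.14, 3.14, 3.14, 3.14].

### API

Orientations are given as a unit quaternion [x, y, z, w].
In Python, from rig import robot gives the robot as it stands.
- The arm moves only by the tool drive_tool, never from a script. Its argument "targets" is a list of rows, each a list of 5 numbers: the shift along the tool's x, y, z in m, then the turn about the tool's z in rad, then the opening in per cent of the stroke, from 0 (shut) to 100 (fully open). A call has 1 to 10 rows; each row shifts and turns the commanded pose from where the row before left it, along the tool's axes as they then stand; what a row does not reach is not made up. A row lasts 1/8 s, in which the tool goes at most 62.5 mm and 10.7 degrees, less where a joint would pass 70% of its speed; a pose out of reach is approached as far as the arm can. A call is refused whole if a number of a shift passes 0.0625 or a number of a turn 0.188, either way. A call with a gripper value outside its range is refused whole. The fingers move at their own pace and stop on an object; the grip force is fixed at half the most. Time passes only in rows, so rows that do not move let the fingers close. It gives the time, the measured TCP pose, the force and the opening at its end, in the units of the state.
- robot.sense(): the state, without advancing time (a new reading comes with each control period).
- robot.snapshot(name): name is "scene" or "top" or "wrist"; returns (picture, depth): 420x560x3 uint8, red, green, blue; 420x560 float32, m along the optical axis (not along the pixel's ray), 0 where there is no reading.
- robot.get_calibration(name): a dict with "intrinsics" (3x3 intrinsics, pixels), "dist_coeffs" ([k1, k2, p1, p2, k3] as OpenCV has them; the pictures are not rectified), "extrinsics" (4x4, takes a point from camera to world coordinates); the wrist camera has in their place "mount" (4x4, takes a point from camera to tool coordinates, whose origin is the TCP and whose axes are the flange's). Camera axes: x right, y down, z forward; pixel columns grow to the right and rows downward; lengths in m; the calibration is good to about 2 mm. A picture is of the moment at which its call begins: read the wrist's pose just before it. get_calibration takes no time and is no camera call.
- robot.sign_off(): hands the job in, once; it reports no verdict.
The state is a dict: "time_s": time; "qpos": joint angles; "joint_velocities": joint speeds; "effort": joint torques, N m; "tcp_pos": TCP position; "orientation": TCP orientation; "force": force on the tool from outside, world axes, zero at the start; "torque": the same for the moment, N m; "gripper_width": opening from 0.0 (shut) to 1.0 (fully open).
Only numpy, scipy, OpenCV 4.12 (cv2) and the standard library are available. Lean on these libraries where they do the work, as an engineer would, in place of code of your own. Each camera call takes 0.05 s, during which the arm holds its last target.

### The job

The grey plastic cap lying on the lens that stands in its square cradle sits proud of the mount, because the notch in its rim is not over the mount's pin. Turn the cap with a fingertip until the notch is over the pin, then press it straight down until it is fully home, and move clear. Do not lift the cap off the lens or tip it over, and leave the other things where they are.

Things in the scene. Friction and masses are not known exactly. Their poses are not given: they have to be found in the camera images.
- lens: A camera lens standing mount-up in a dark grey cradle (110 x 110 x 10 mm foot) fixed to the shelf; black barrel 76 mm across; on top a silver mount flange 84 mm across whose upper face is 70 mm above the shelf. Origin: on the lens axis at shelf level; z up; x points from the axis towards the pin. Its place and yaw differ each time.
- mount (a point): Centre of the mount flange's upper face, on the lens axis, 70 mm above the shelf. Axes as lens. Under the cap a round stub 40 mm across rises 14 mm from here and centres the cap; round it a stiff black seal, 62 mm across, first holds the cap 6 mm above the flange. The seal slides down under a push of about 4 to 5 N and stays where it is pushed.
- lens_pin (a point): The pin: a steel dowel 6 mm thick lying radially on the flange, 33 to 50 mm off the axis, on a silver ear that sticks out to 54 mm, so its outer end always shows beyond the cap's rim. This point: its top edge, 36 mm off the axis, 5.5 mm above the flange. While the notch is not over it, it stops the cap going down.
- cap: The loose keyed cap: grey disc about 80 mm across, 20 mm thick, 70 g; a blind bore below fits the stub with about 1 mm play. Origin: centre of its underside; z up; x towards the notch. It starts level, underside 6 mm above the flange, turned 0.8 rad or more from the pin, either way. Home: underside on the flange, notch round the pin. It turns lightly, without end, and stays where left.
- cap_notch (a point): The notch: a slot 12 mm wide cut right through the cap's rim from 30 mm off the centre outwards (about 3 mm to spare either side of the pin). This point is in the slot's middle, 36 mm from the cap's centre, level with the cap's top.
- cap_tab (a point): The upstanding finger tab on the cap's top, opposite the notch: 14 mm tall, 6 mm thick in the turning direction, 10 mm radially (29 to 39 mm from the cap's centre). This point is its middle, 34 mm from the centre, 7 mm above the cap's top face. Pushing its flat side turns the cap.
- cap_top (a point): Centre of the cap's flat top face, 20 mm above its underside: the place to press.
- blower: Bystander: grey silicone blower, 52 mm across, 95 mm tall, standing in the black dish. Origin: centre of its foot.
- wrench: Bystander: grey filter wrench, about 100 x 45 x 8 mm, lying in the black dish. Origin: about its middle, underside; x along it.
- uv_filter: Bystander: glass UV filter in a metal ring, 58 mm across, 7 mm thick, lying in the dish. Origin: centre of its underside.
- front_cap: Bystander: plain black lens cap, 56 mm across, 9 mm thick, flat on the shelf near the lens. Origin: centre of its underside.
- step_ring: Bystander: dark metal ring, 62 mm across, 9 mm high, flat on the shelf near the lens. Origin: centre of its underside.
Things that resemble listed ones, but are neither listed nor needed, are in the scene too. There is more than one size of the cap; the job needs the smallest.

How it is judged:
By the outcome, as a careful person would: the job done as asked, in the order asked, and still so for the second after the job is handed in, with the robot touching nothing.
It also fails if it takes over 72 s, if anything falls off the work surface, if the arm or the gripper's body presses on something with over 40 N, if the wrist force passes 120 N, or if a joint passes its speed limit or range.

## Working session

There is one attempt and no reset: what is moved stays moved. The work goes in short steps, Python scripts to look and compute and a tool call to move; the robot and the scene stay as the last step left them, time stands still between calls to the robot, and variables do not carry over. Pictures are saved under pics/ and viewed, and the job is handed in when it is done.

Besides the shell and the picture viewer there is one more tool, called after "Request:" as name([rows], argument=value, ...), one row to a line, values as JSON. drive_tool: Moves the arm, as the interface text tells. Its arguments: {"type":"object","properties":{"targets":{"type":"array","items":{"type":"array","items":{"type":"number"}}}},"required":["targets"]}

```bash
mkdir -p pics; ls
python3 - <<'E'
from rig import robot
import cv2
s=robot.sense(); print(s)
for n in ["scene","top","wrist"]:
    p,d=robot.snapshot(n); cv2.imwrite(f"pics/{n}0.png",p[:,:,::-1]); 
    import numpy as np; np.save(f"pics/{n}0.npy",d); 
    c=robot.get_calibration(n); print(n,{k:np.round(v,4).tolist() for k,v in c.items()})
E
```

```text
pics
{'time_s': 0.0, 'qpos': array([ 1.38321352,  0.50184791, -0.42673547,  1.55145177,  0.22081654,
        1.13827123, -0.2103069 ]), 'joint_velocities': array([-1.53446336e-03,  7.48656766e-05, -7.55966187e-04,  2.73026234e-04,
       -1.00421559e-03,  7.96069609e-04,  2.56093105e-03]), 'effort': array([ 2.21157593e-04, -5.69521129e+01, -5.81602871e+00, -2.80937684e+01,
        1.06701077e-02,  1.19854003e-02, -1.69430780e-05]), 'tcp_pos': array([ 0.28281362, -0.58448936,  0.23025363]), 'orientation': array([ 9.74705545e-01,  2.23490882e-01, -1.99782530e-04, -9.41485323e-04]), 'force': array([-0.14451307, -0.2349294 ,  0.74062194]), 'torque': array([-0.0291259 ,  0.00249912, -0.00872317]), 'gripper_width': 0.9980587764649002}
scene {'intrinsics': [[489.1948, 0.0, 280.3876], [0.0, 489.1948, 204.0469], [0.0, 0.0, 1.0]], 'dist_coeffs': [-0.0243, 0.0, 0.0, 0.0, 0.0], 'extrinsics': [[0.4669, 0.7447, -0.4769, 1.0437], [0.8842, -0.3856, 0.2635, -0.1468], [0.0123, -0.5447, -0.8386, 0.9978], [0.0, 0.0, 0.0, 1.0]]}
top {'intrinsics': [[539.7041, 0.0, 276.0818], [0.0, 539.7041, 211.9445], [0.0, 0.0, 1.0]], 'dist_coeffs': [0.0496, 0.0, 0.0, 0.0, 0.0], 'extrinsics': [[-0.0264, -0.9975, 0.0658, 0.4579], [-0.9995, 0.0253, -0.0173, 0.1518], [0.0156, -0.0662, -0.9977, 1.0324], [0.0, 0.0, 0.0, 1.0]]}
wrist {'intrinsics': [[345.4235, 0.0, 277.1171], [0.0, 345.4235, 210.3306], [0.0, 0.0, 1.0]], 'dist_coeffs': [-0.079, 0.0, 0.0, 0.0, 0.0], 'mount': [[0.0009, -0.9595, -0.2816, 0.0719], [1.0, 0.001, -0.0003, 0.0008], [0.0005, -0.2816, 0.9595, -0.1425], [0.0, 0.0, 0.0, 1.0]]}
```

View pics/scene0.png

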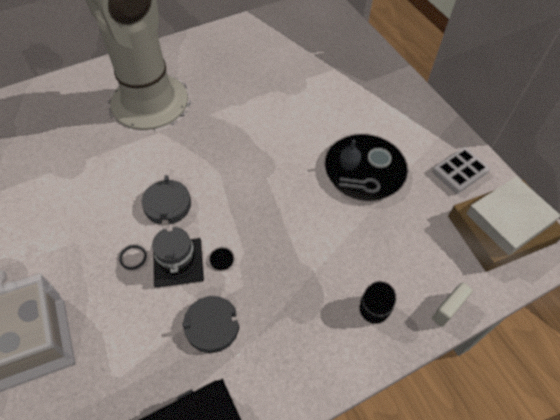

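View pics/top0.png

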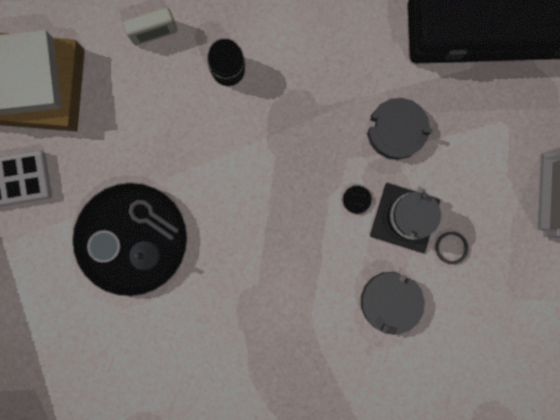

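The lens stands in its square cradle at about (410,215) in top and (175,250) in scene. Larger decoy caps lie on the shelf to either side of it. I'll enlarge both views.

```bash
cat > h.py <<'E'
import numpy as np, cv2
from rig import robot
def cam(n):
    c=robot.get_calibration(n); K=np.array(c["intrinsics"]); D=np.array(c["dist_coeffs"])
    if n=="wrist":
        from scipy.spatial.transform import Rotation as R
        s=robot.sense(); T=np.eye(4); T[:3,:3]=R.from_quat(s["orientation"]).as_matrix(); T[:3,3]=s["tcp_pos"]
        return K,D,T@np.array(c["mount"])
    return K,D,np.array(c["extrinsics"])
def onplane(C,px,z):
    K,D,T=C; u=cv2.undistortPoints(np.array([[px]],float),K,D)[0,0]
    r=T[:3,:3]@[u[0],u[1],1]; o=T[:3,3]; return o+r*(z-o[2])/r[2]
def proj(C,P):
    K,D,T=C; Ti=np.linalg.inv(T)
    return cv2.projectPoints(np.array(P,float).reshape(-1,3),cv2.Rodrigues(Ti[:3,:3])[0],Ti[:3,3],K,D)[0].reshape(-1,2)
E
python3 - <<'E'
import cv2,numpy as np
from h import *
a=cv2.imread("pics/top0.png")[170:265,360:480]; b=cv2.imread("pics/scene0.png")[210:295,130:250]
f=lambda x:cv2.resize(cv2.convertScaleAbs(x,alpha=1.8,beta=10),None,fx=6,fy=6,interpolation=cv2.INTER_CUBIC)
cv2.imwrite("pics/topz.png",f(a)); cv2.imwrite("pics/scenez.png",f(b))
C=cam("top"); print(onplane(C,(415,217),.096))
d=np.load("pics/top0.npy"); print(d[205:230:6,395:440:6])
E
```

```text
[ 0.50468065 -0.10581262  0.096     ]
[[0.95456046 0.9423521  0.9373436  0.9425501  0.9442347  0.9426056
  0.9447356  0.9464345 ]
 [0.9432348  0.9409303  0.93906593 0.9418173  0.93951756 0.9407856
  0.9435274  0.94220376]
 [0.9422657  0.9396044  0.9386433  0.9373918  0.9425802  0.9432014
  0.940918   0.94299895]
 [0.95182455 0.9385505  0.941089   0.9435023  0.94295186 0.9390434
  0.9387925  0.94014525]
 [0.98756754 0.9369283  0.93910956 0.9368266  0.9394093  0.9400396
  0.9411422  1.0375481 ]]
```

View pics/topz.png

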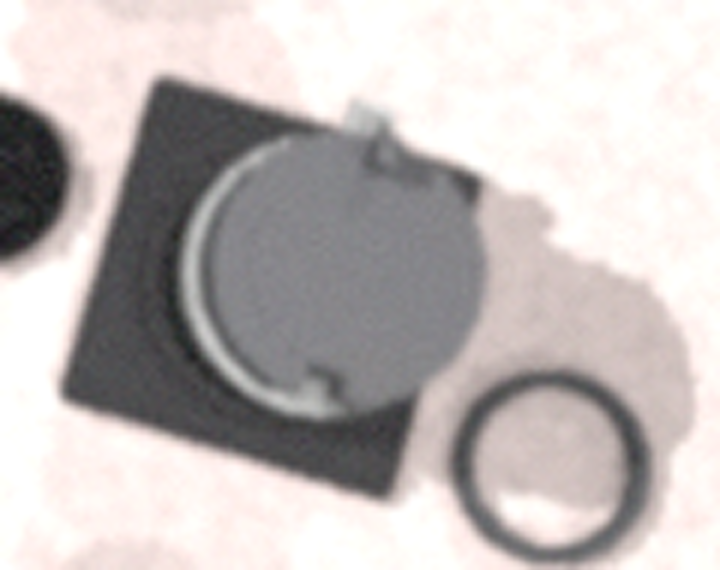

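View pics/scenez.png

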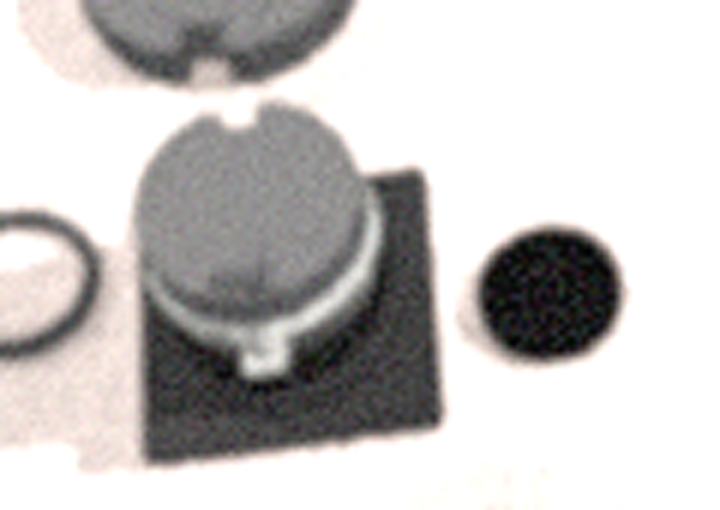

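View pics/wrist0.png

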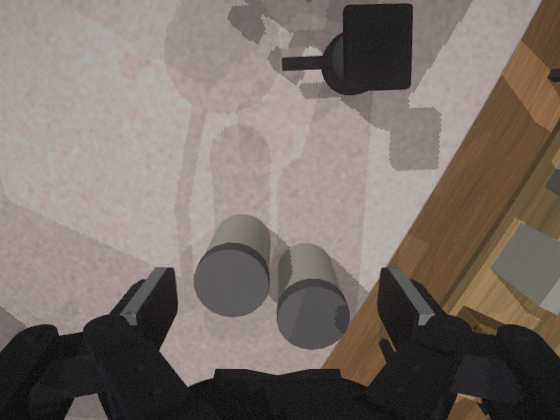

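Run:
```python
from h import *
C=cam("top"); z=lambda x,y:(360+x/6-0.4,170+y/6-0.4)
cc=onplane(C,z(346,272),.096); print("cap",cc)
cr=np.mean([onplane(C,z(*p),.01) for p in [(160,80),(480,183),(390,498),(65,395)]],0); print("cradle",cr)
pin=onplane(C,z(367,112),.074); print("pin",pin, np.hypot(*(pin-cc)[:2]),np.arctan2(*(pin-cc)[1::-1]))
no=onplane(C,z(322,382),.096); print("notch",no,np.hypot(*(no-cc)[:2]),np.arctan2(*(no-cc)[1::-1]))
t=onplane(C,z(385,152),.108); print("tab",t,np.hypot(*(t-cc)[:2]),np.arctan2(*(t-cc)[1::-1]))
```

```text
cap [ 0.50817921 -0.10990233  0.096     ]
cradle [ 0.50817798 -0.1108055   0.01      ]
pin [ 0.55688262 -0.12434814  0.074     ] 0.050800621434573597 -0.28834174651169275
notch [ 0.47650101 -0.10156517  0.096     ] 0.032756930051975705 2.884245703278538
tab [ 0.54171382 -0.11920146  0.108     ] 0.03480005425374348 -0.2705028686000906
```

Run:
```python
from h import *
C=cam("top"); d=np.load("pics/top0.npy")
def pt(u,v):
    K,D,T=C; x=cv2.undistortPoints(np.array([[(u,v)]],float),K,D)[0,0]; return (T@np.r_[np.r_[x,1]*np.median(d[v-2:v+3,u-2:u+3]),1])[:3].round(3)
for p in [(398,135),(392,305),(415,217),(550,190),(545,225),(555,30),(430,135),(450,250)]: print(p,pt(*p))
C=cam("scene"); d=np.load("pics/scene0.npy")
for p in [(10,310),(40,300),(60,340),(165,200),(210,325)]: print(p,pt(*p))
```

```text
(398, 135) [ 0.663 -0.099  0.03 ]
(392, 305) [ 0.347 -0.074  0.029]
(415, 217) [ 0.505 -0.106  0.097]
(550, 190) [ 0.551 -0.368  0.044]
(545, 225) [ 0.487 -0.363  0.03 ]
(555, 30) [ 0.826 -0.361  0.101]
(430, 135) [ 0.667 -0.168  0.001]
(450, 250) [ 0.445 -0.196  0.001]
(10, 310) [ 0.527 -0.429  0.13 ]
(40, 300) [ 0.532 -0.375  0.13 ]
(60, 340) [ 0.597 -0.375  0.071]
(165, 200) [ 0.356 -0.08   0.028]
(210, 325) [ 0.686 -0.107  0.028]
```

Request:
drive_tool([
  [0,0,-0.04,0,100],
  [0.041,-0.033,-0.02,0,100],
  [0.041,-0.033,0,0,100],
  [0.041,-0.033,0,0,100],
  [0.041,-0.033,0,0,100],
])

```text
time_s: 0.78
tcp_pos: [0.3737, -0.3931, 0.2912]
orientation: [0.975, 0.223, -0.0, 0.0]
force: [0.8, 0.1, -0.1]
gripper_width: 1.0
```

Request:
drive_tool([
  [0.041,-0.033,0,0,100],
  [0.041,-0.033,0,0,100],
  [0.041,-0.033,0,0,60],
  [0.041,-0.033,0,0,60],
  [0.041,-0.033,0.02,0,60],
  [0.039,-0.032,0.03,0,60],
  [0,0,0.04,0,60],
  [0,0,0,0,60],
])

```text
time_s: 1.78
tcp_pos: [0.5045, -0.1102, 0.1986]
orientation: [0.975, 0.224, -0.003, -0.002]
force: [-0.5, -1.0, -0.4]
gripper_width: 0.603
```

Run:
```python
from h import *
s=robot.sense(); print(s["tcp_pos"],s["qpos"].round(3),s["gripper_width"])
p,d=robot.snapshot("wrist"); cv2.imwrite("pics/w1.png",cv2.convertScaleAbs(p[:,:,::-1],alpha=1.6)); np.save("pics/w1.npy",d)
```

```text
[ 0.50452864 -0.11019075  0.19859797] [ 0.742  0.349 -0.695  1.904  0.263  0.988 -1.19 ] 0.6027859670994808
```

View pics/w1.png

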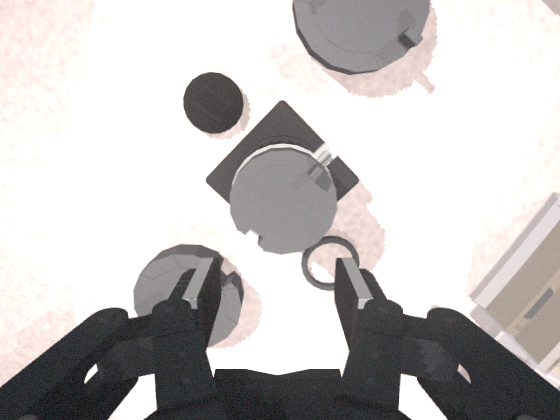

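The wrist view shows the cap centred at about (284,199), the notch at (252,237), the tab at about (318,172) and the pin at (325,155). I'll measure these.

Run:
```python
from h import *
C=cam("wrist"); 
cc=onplane(C,(284,199),.096); print("cap",cc)
ang=lambda p:(p.round(4),np.hypot(*(p-cc)[:2]).round(4),np.arctan2(*(p-cc)[1::-1]).round(3))
print("notch",ang(onplane(C,(252,237),.096)));print("pin",ang(onplane(C,(326,152),.0745)))
i=cv2.imread("pics/w1.png")[125:275,210:370]; cv2.imwrite("pics/w1z.png",cv2.resize(cv2.convertScaleAbs(cv2.imread("pics/w1.png"),alpha=.8)[125:275,210:370],None,fx=4.5,fy=4,interpolation=2) if 0 else cv2.resize(cv2.convertScaleAbs(i,alpha=.9),None,fx=4,fy=4,interpolation=2))
```

```text
cap [ 0.51554392 -0.11266826  0.096     ]
notch (array([ 0.478 , -0.1039,  0.096 ]), np.float64(0.0386), np.float64(2.913))
pin (array([ 0.5587, -0.1281,  0.0745]), np.float64(0.0458), np.float64(-0.344))
```

View pics/w1z.png

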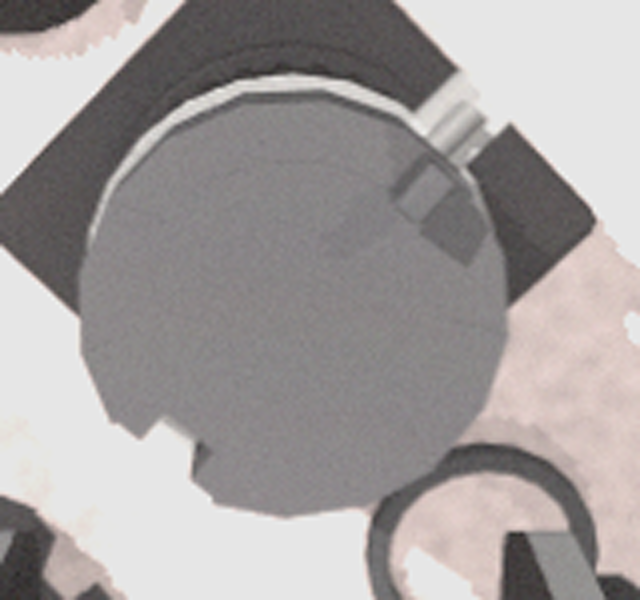

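Request:
drive_tool([
  [0,0,0,0.15,60],
  [0,0,0,0.15,60],
  [0,0,0,0,60],
])

```text
time_s: 2.2
tcp_pos: [0.508, -0.1124, 0.2032]
orientation: [0.997, 0.075, 0.001, 0.001]
force: [0.5, -0.2, -0.6]
gripper_width: 0.602
```

Run:
```python
from h import *
from scipy.spatial.transform import Rotation as R
s=robot.sense(); M=R.from_quat(s["orientation"]).as_matrix(); print(s["tcp_pos"],s["qpos"].round(3),"fing ang",np.arctan2(M[1,1],M[0,1]), M[:,2])
```

```text
[ 0.50804027 -0.11241046  0.20322562] [ 0.698  0.33  -0.636  1.9    0.235  0.982 -1.464] fing ang -1.420580418327798 [ 0.00267309 -0.00146874 -0.99999535]
```

Run:
```python
from h import *
C=cam("wrist");p,d=robot.snapshot("wrist")
i=cv2.convertScaleAbs(p[:,:,::-1],alpha=1.4)[110:260,200:360]; cv2.imwrite("pics/w2z.png",cv2.resize(i,None,fx=4,fy=4,interpolation=2))
P=[[.51,-.111,.096]];print(proj(C,P)); np.save("pics/C2.npy",C[2])
```

```text
[[274.61080769 206.38050642]]
```

View pics/w2z.png

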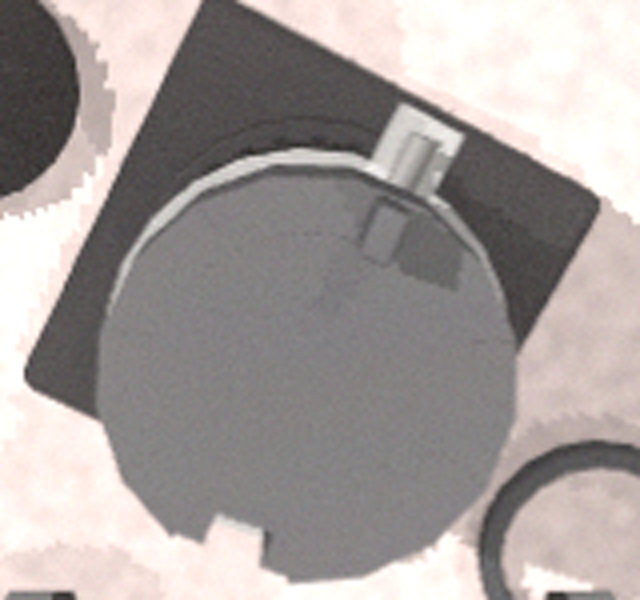

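Run:
```python
from h import *
C=cam("wrist"); z=lambda x,y:(200+x/4-.4,110+y/4-.4)
cc=onplane(C,z(308,375),.096); print("cap",cc)
ang=lambda p:(p.round(4),np.hypot(*(p-cc)[:2]).round(4),np.arctan2(*(p-cc)[1::-1]).round(3))
print("notch in",ang(onplane(C,z(240,520),.096)));
for q in [(434,138),(417,178)]: print("pin",ang(onplane(C,z(*q),.0755)))
print("cradle",np.mean([onplane(C,z(*p),.01) for p in [(203,-5),(600,205)]],0),np.arctan2(*(onplane(C,z(27,375),.01)-onplane(C,z(203,-5),.01))[1::-1]))
print("tabtop",ang(onplane(C,z(392,208),.110)))
```

```text
cap [ 0.51243726 -0.11183933  0.096     ]
notch in (array([ 0.4818, -0.1033,  0.096 ]), np.float64(0.0318), np.float64(2.869))
pin (array([ 0.5576, -0.1295,  0.0755]), np.float64(0.0485), np.float64(-0.373))
pin (array([ 0.5495, -0.1276,  0.0755]), np.float64(0.0403), np.float64(-0.402))
cradle [ 0.55994751 -0.12808297  0.01      ] 2.8298062573976424
tabtop (array([ 0.5476, -0.121 ,  0.11  ]), np.float64(0.0363), np.float64(-0.254))
```

Request:
drive_tool([
  [0.0022,-0.001,0,0,62],
  [0,0,0.02,-0.14,62],
  [0,0,0.03,-0.14,62],
  [0,0,0.03,-0.14,62],
  [0,0,0.013,-0.15,62],
  [0,0,0.01,0,62],
  [0,0,0,0,62],
])

```text
time_s: 3.12
tcp_pos: [0.509, -0.1099, 0.098]
orientation: [0.936, 0.352, -0.0, -0.0]
force: [-0.1, -0.5, 0.3]
gripper_width: 0.62
```

```bash
cat > look.py <<'E'
from h import *
import sys
from scipy.spatial.transform import Rotation as R
s=robot.sense(); M=R.from_quat(s["orientation"]).as_matrix(); print(s["tcp_pos"],s["qpos"].round(3),"fing ang",np.arctan2(M[1,1],M[0,1]), M[:,2].round(4),s["force"].round(2),s["gripper_width"])
n=sys.argv[1]
p,d=robot.snapshot("wrist"); np.save(f"pics/{n}.npy",d)
w=cv2.convertScaleAbs(p[:,:,::-1],alpha=1.5)[100:400,130:430]
p,d=robot.snapshot("scene"); q=cv2.convertScaleAbs(p[:,:,::-1],alpha=1.8)[205:285,130:210]
o=np.hstack([cv2.resize(w,(400,400),interpolation=2),cv2.resize(q,(400,400),interpolation=2)])
cv2.imwrite(f"pics/{n}.png",o)
E
python3 look.py w3
```

```text
[ 0.50895363 -0.10987221  0.0979706 ] [ 0.709  0.514 -0.679  1.973  0.442  0.806 -1.073] fing ang -0.8524356142960958 [-7.e-04  5.e-04 -1.e+00] [-0.1  -0.52  0.33] 0.6196326219253241
```

View pics/w3.png

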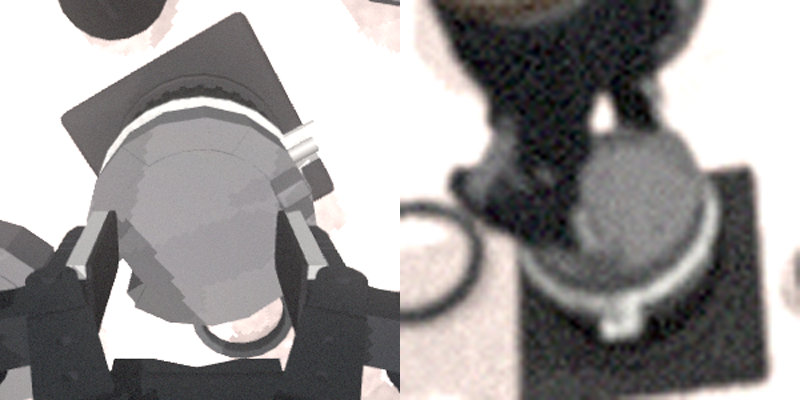

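Request:
drive_tool([
  [0,0,0,-0.08,62],
  [0,0,0,-0.12,62],
  [0,0,0,-0.15,62],
  [0,0,0,-0.15,62],
  [0,0,0,-0.15,62],
  [0,0,0,-0.15,62],
  [0,0,0,0,62],
])

```text
time_s: 4.1
tcp_pos: [0.5097, -0.1105, 0.099]
orientation: [0.726, 0.688, 0.0, 0.001]
force: [-1.1, -1.0, 0.5]
gripper_width: 0.621
```

```bash
python3 look.py w4
```

```text
[ 0.50967857 -0.11046686  0.09902869] [ 0.844  0.579 -0.864  1.968  0.582  0.86  -0.389] fing ang -0.052845589237829865 [ 1.2e-03 -7.0e-04 -1.0e+00] [-1.05 -0.97  0.51] 0.6214326562881831
```

View pics/w4.png

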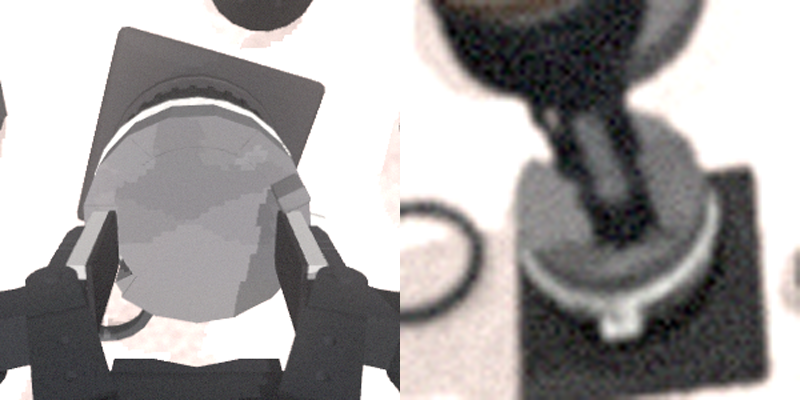

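The cap is turning with the finger and stays level. I'll continue.

Request:
drive_tool([
  [0,0,0,-0.1,62],
  [0,0,0,-0.15,62],
  [0,0,0,-0.15,62],
  [0,0,0,-0.15,62],
  [0,0,0,-0.15,62],
  [0,0,0,-0.15,62],
  [0,0,0,-0.15,62],
  [0,0,0,-0.1,62],
  [0,0,0,0,62],
])

```text
time_s: 5.32
tcp_pos: [0.5105, -0.1097, 0.099]
orientation: [0.259, 0.966, 0.0, 0.001]
force: [2.7, -0.8, 3.1]
gripper_width: 0.621
```

```bash
python3 look.py w5
```

```text
[ 0.51054538 -0.10971642  0.09900029] [ 0.995  0.71  -1.101  1.964  0.782  0.971  0.552] fing ang 1.0469193497121576 [ 2.5e-03  2.0e-04 -1.0e+00] [ 2.7  -0.84  3.05] 0.6209115296832344
```

View pics/w5.png

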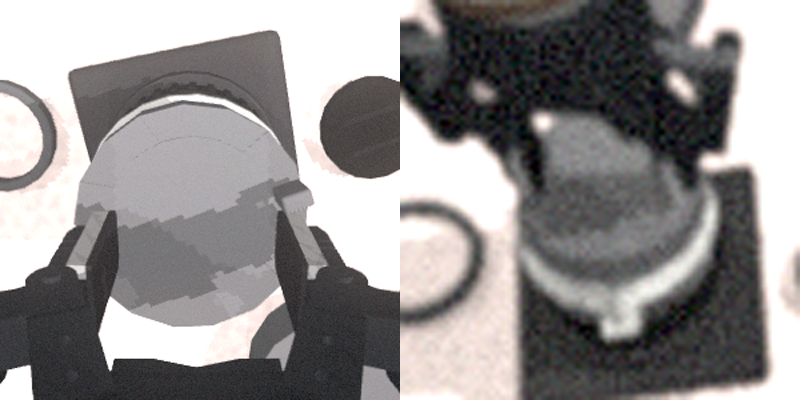

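Request:
drive_tool([
  [0,0,-0.001,-0.05,62],
  [0,0,0,-0.1,62],
  [0,0,0,-0.15,62],
  [0,0,0,-0.15,62],
  [0,0,0,-0.15,62],
  [0,0,0,-0.15,62],
  [0,0,0,-0.15,62],
  [0,0,0,-0.1,62],
  [0,0,0,0,62],
])

```text
time_s: 6.55
tcp_pos: [0.5087, -0.1091, 0.0991]
orientation: [-0.236, 0.972, 0.0, -0.0]
force: [1.9, 0.7, 1.6]
gripper_width: 0.618
```

```bash
python3 look.py w6
```

```text
[ 0.50871965 -0.10913173  0.09909042] [ 1.085  0.857 -1.284  1.963  0.945  1.107  1.43 ] fing ang 2.0481295699434456 [-8.e-04  8.e-04 -1.e+00] [1.92 0.65 1.59] 0.6182809535671238
```

View pics/w6.png

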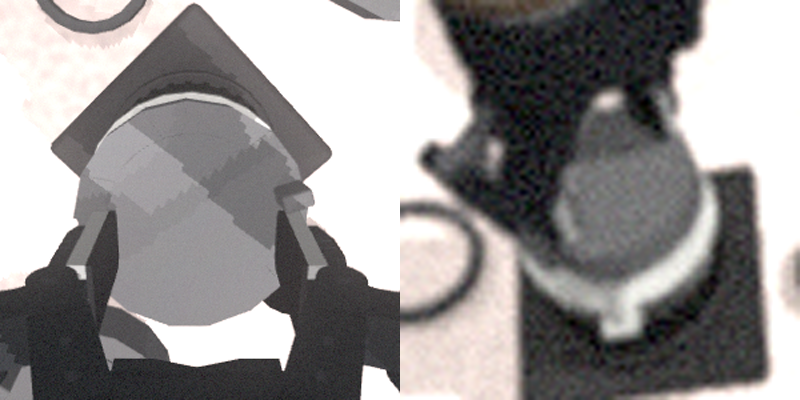

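Request:
drive_tool([
  [0,0,0,-0.1,62],
  [0,0,0,-0.1,62],
  [0,0,0,-0.05,62],
  [0,0,0,0,62],
  [0,0,0,0,62],
])

```text
time_s: 7.28
tcp_pos: [0.5089, -0.1097, 0.0992]
orientation: [-0.356, 0.935, 0.0, -0.0]
force: [0.2, 1.1, 1.6]
gripper_width: 0.624
```

```bash
python3 look.py w7
```

```text
[ 0.50890466 -0.1097068   0.09924461] [ 1.101  0.895 -1.323  1.963  0.982  1.142  1.656] fing ang 2.298333876770066 [-4.e-04 -2.e-04 -1.e+00] [0.22 1.13 1.56] 0.6239098169159347
```

View pics/w7.png

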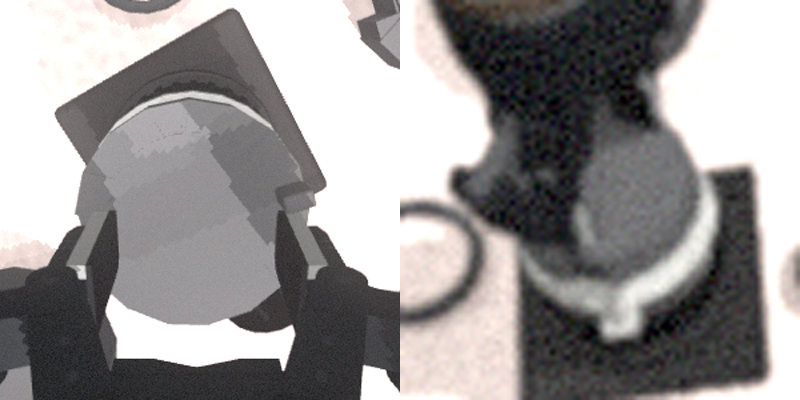

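Now back the finger off slightly, lift, and look for the notch and pin.

Request:
drive_tool([
  [0,0,0,0.08,62],
  [0,0,-0.03,0,62],
  [0,0,-0.04,0,62],
  [0,0,-0.04,0,62],
  [0,0,0,0,62],
  [0,0,0,0,62],
])

```text
time_s: 8.12
tcp_pos: [0.5084, -0.1106, 0.2086]
orientation: [-0.318, 0.948, -0.0, -0.001]
force: [-0.5, -0.3, -0.4]
gripper_width: 0.621
```

```bash
cat > look2.py <<'E'
from h import *
import sys
from scipy.spatial.transform import Rotation as R
n=sys.argv[1]
s=robot.sense(); M=R.from_quat(s["orientation"]).as_matrix(); print(s["tcp_pos"],"fing ang",np.arctan2(M[1,1],M[0,1]), s["qpos"].round(2),s["force"].round(2))
np.save(f"pics/{n}T.npy",cam("wrist")[2])
p,d=robot.snapshot("wrist")
cv2.imwrite(f"pics/{n}.png",cv2.resize(cv2.convertScaleAbs(p[:,:,::-1],alpha=1.4)[110:270,180:380],None,fx=4,fy=4-.25,interpolation=2) if 0 else cv2.resize(cv2.convertScaleAbs(p[:,:,::-1],alpha=1.4)[115:265,180:380],None,fx=4,fy=4,interpolation=2))
E
python3 look2.py v1
```

```text
[ 0.50844626 -0.11061931  0.20860791] fing ang 2.2188917088883455 [ 1.18  0.76 -1.47  1.88  0.8   1.28  1.69] [-0.46 -0.3  -0.36]
```

View pics/v1.png

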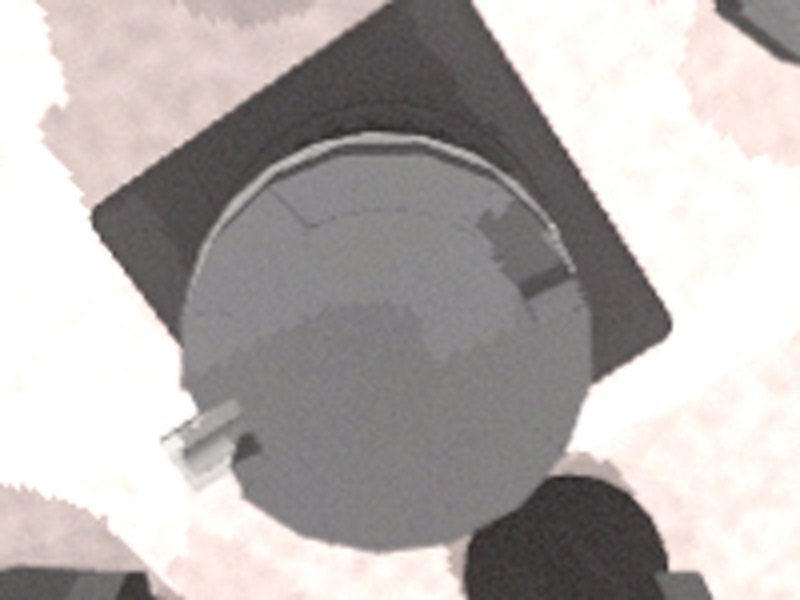

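Run:
```python
import cv2
i=cv2.imread("pics/v1.png")[370:520,130:330]; cv2.imwrite("pics/v1z.png",cv2.resize(i,None,fx=4,fy=4,interpolation=2))
```

```text
(no output)
```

View pics/v1z.png

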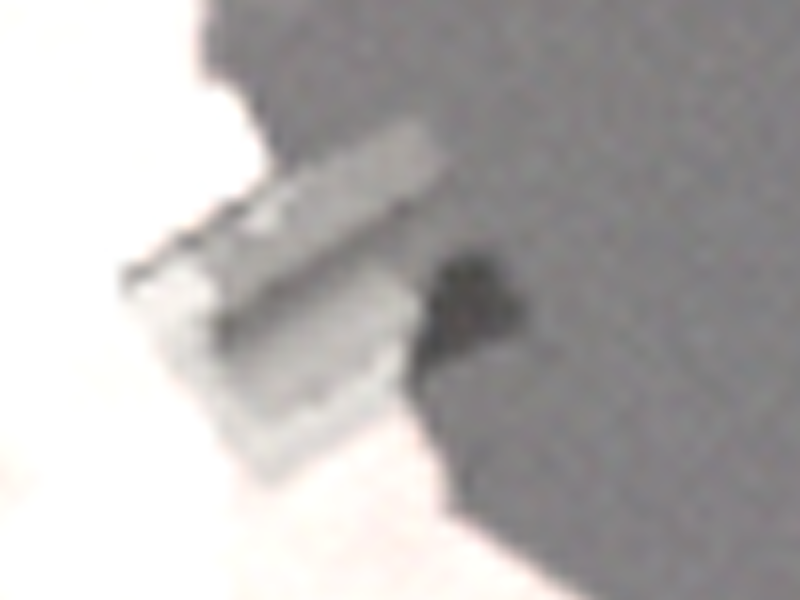

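```bash
cat > ov.py <<'E'
from h import *
import sys
def run(n,cx,cy,cap,pin,zt=.096):
    C=cam("wrist"); C=(C[0],C[1],np.load(f"pics/{n}T.npy"))
    im=cv2.imread(f"pics/{n}.png"); 
    def L(P,col):
        q=(proj(C,P)-[180,115]+.5)*4-.5; cv2.polylines(im,[np.round(q*8).astype(int)],False,col,1,cv2.LINE_AA,3)
    def loc(a,pts): c,s=np.cos(a),np.sin(a); return [[cx+c*x-s*y,cy+s*x+c*y,z] for x,y,z in pts]
    t=np.linspace(0,6.3,60); L([[cx+.04*np.cos(u),cy+.04*np.sin(u),zt] for u in t],(0,0,255))
    L(loc(cap,[(.0395,.006,zt),(.030,.006,zt),(.030,-.006,zt),(.0395,-.006,zt)]),(0,0,255))
    h=zt+.014
    L(loc(cap,[(-.029,.003,h),(-.039,.003,h),(-.039,-.003,h),(-.029,-.003,h),(-.029,.003,h)]),(0,255,255))
    L(loc(pin,[(.036,0,.0755),(.050,0,.0755)]),(0,255,0))
    L(loc(pin,[(.040,.003,.0725),(.050,.003,.0725),(.050,-.003,.0725),(.040,-.003,.0725)]),(0,255,0))
    L([[.508+r*np.cos(pin+u)-.508+cx,r*np.sin(pin+u)+cy,.01] for r,u in [(.0778,np.pi/4),(.0778,3*np.pi/4),(.0778,5*np.pi/4),(.0778,-np.pi/4),(.0778,np.pi/4)]],(255,0,0))
    cv2.imwrite(f"pics/{n}o.png",im)
if __name__=="__main__": run(sys.argv[1],*map(float,sys.argv[2:]))
E
python3 - <<'E'
from h import *
C=cam("wrist"); C=(C[0],C[1],np.load("pics/v1T.npy"))
z=lambda x,y:(180+x/4-.4,115+y/4-.4)
print(onplane(C,z(387,350),.096))
a=[onplane(C,z(*p),.01) for p in [(95,215),(672,325)]]; print(np.mean(a,0), np.subtract(*a))
f=lambda u,v:(212.5+u/16-.5,207.5+v/16-.5)
print(onplane(C,f(475,220),.096),onplane(C,f(240,370),.0745))
E
python3 ov.py v1 0.509 -0.111 -0.33 -0.3
```

```text
[ 0.50660917 -0.11358438  0.096     ]
[ 0.50847982 -0.11250295  0.01      ] [ 0.06545015 -0.13307486  0.        ]
[ 0.5348466  -0.12599846  0.096     ] [ 0.55621462 -0.12871661  0.0745    ]
```

View pics/v1o.png

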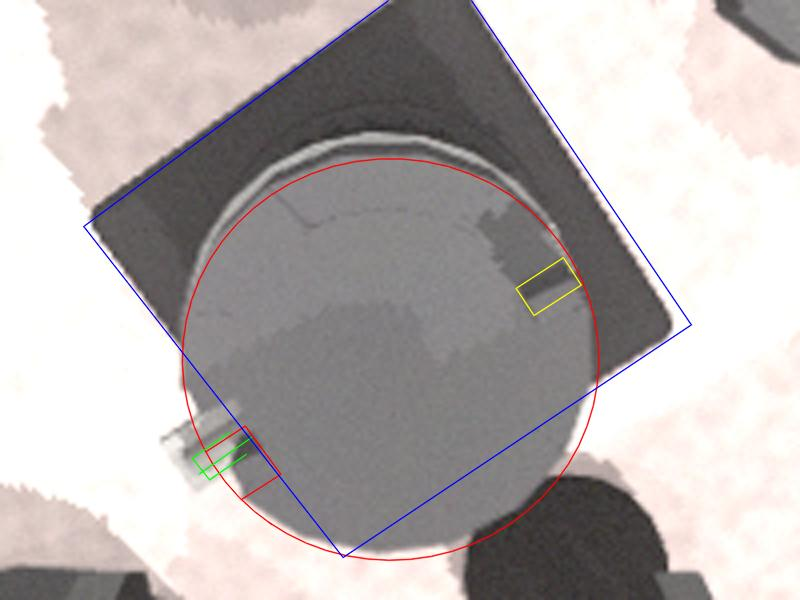

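```bash
python3 ov.py v1 0.5068 -0.1134 -0.43 -0.31
```

```text
(no output)
```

View pics/v1o.png

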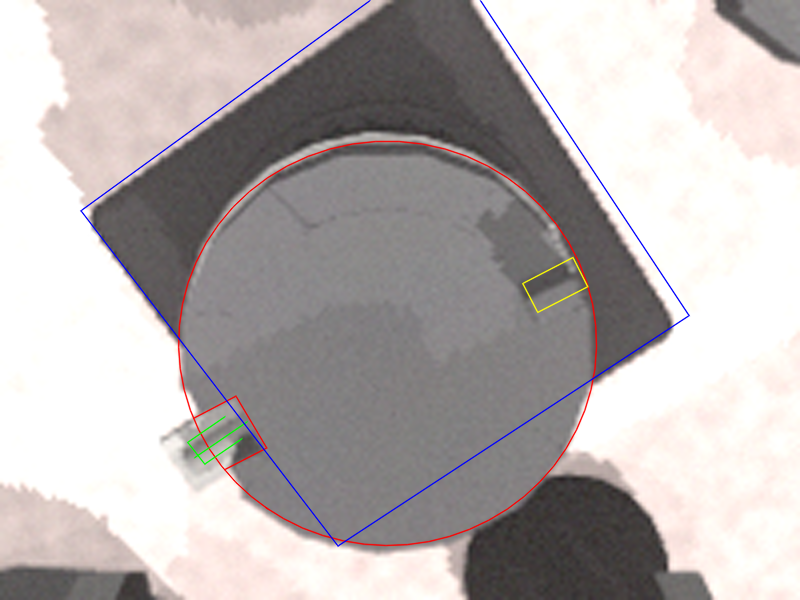

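The overlay puts the notch at about −0.43 rad and the pin at about −0.30 rad, so the cap needs about 0.13 rad more CCW. I'll re-engage.

Request:
drive_tool([
  [0,0,0.04,0,62],
  [0,0,0.04,0,62],
  [0,0,0.029,0,62],
  [0,0,0,0,62],
  [0,0,0,-0.08,62],
  [0,0,0,-0.07,62],
  [0,0,0,-0.06,62],
  [0,0,0,0,62],
  [0,0,0,0,62],
])

```text
time_s: 9.3
tcp_pos: [0.5094, -0.1097, 0.1008]
orientation: [-0.416, 0.909, -0.0, 0.0]
force: [0.7, 0.4, 1.5]
gripper_width: 0.62
```

```bash
python3 look.py w8
```

```text
[ 0.50941017 -0.10968625  0.10084019] [ 1.105  0.901 -1.334  1.961  0.987  1.151  1.783] fing ang 2.4288946861512213 [ 6.e-04  2.e-04 -1.e+00] [0.73 0.37 1.45] 0.6203449009561846
```

View pics/w8.png

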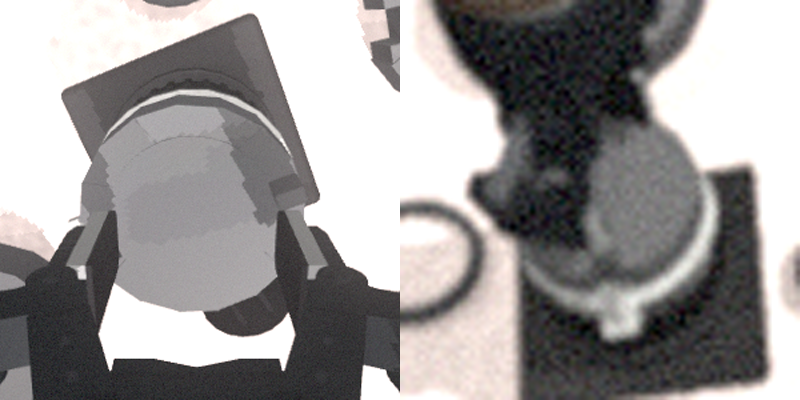

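Request:
drive_tool([
  [0,0,0,0.08,62],
  [0,0,-0.03,0,62],
  [0,0,-0.04,0.05,62],
  [0,0,-0.04,0.05,62],
  [0,0,0,0.05,62],
  [0,0,0,0,62],
  [0,0,0,0,62],
])

```text
time_s: 10.28
tcp_pos: [0.5087, -0.11, 0.2098]
orientation: [-0.31, 0.951, 0.0, -0.001]
force: [-0.0, 0.8, -0.2]
gripper_width: 0.619
```

```bash
python3 look2.py v2; python3 ov.py v2 0.5068 -0.1134 -0.31 -0.31
```

```text
[ 0.50868766 -0.11000397  0.20984567] fing ang 2.2007745298540957 [ 1.18  0.75 -1.45  1.88  0.78  1.27  1.68] [-0.01  0.75 -0.21]
```

View pics/v2.png

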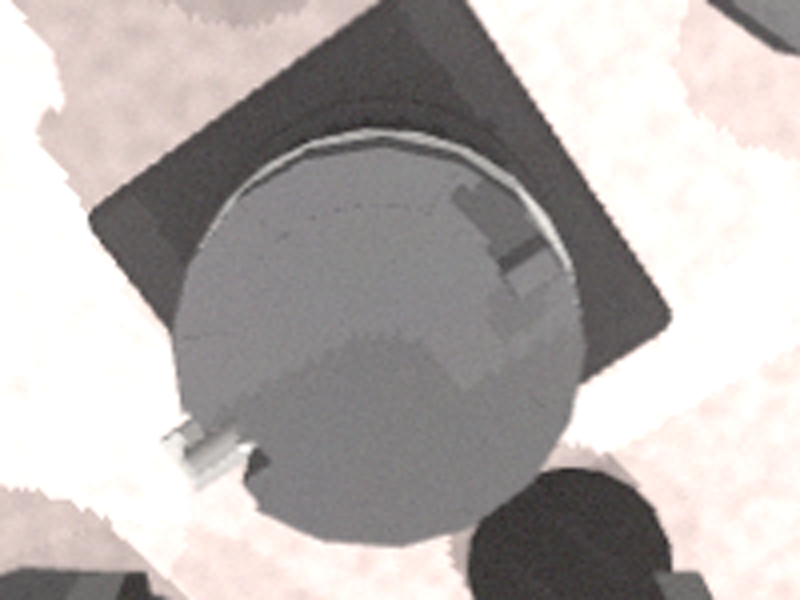

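View pics/v2o.png

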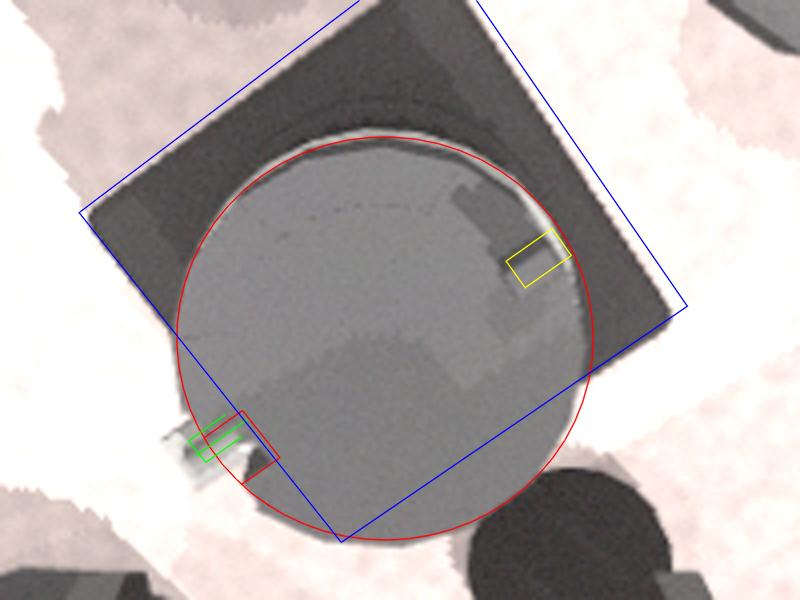

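```bash
python3 - <<'E'
import cv2
i=cv2.imread("pics/v2.png")[380:530,130:330]; cv2.imwrite("pics/v2z.png",cv2.resize(i,None,fx=4,fy=4,interpolation=2))
E
python3 ov.py v2 0.5064 -0.1118 -0.31 -0.31
python3 - <<'E'
import cv2
i=cv2.imread("pics/v2o.png")[380:530,130:330]; cv2.imwrite("pics/v2oz.png",cv2.resize(i,None,fx=4,fy=4,interpolation=2))
E
```

```text
(no output)
```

View pics/v2z.png

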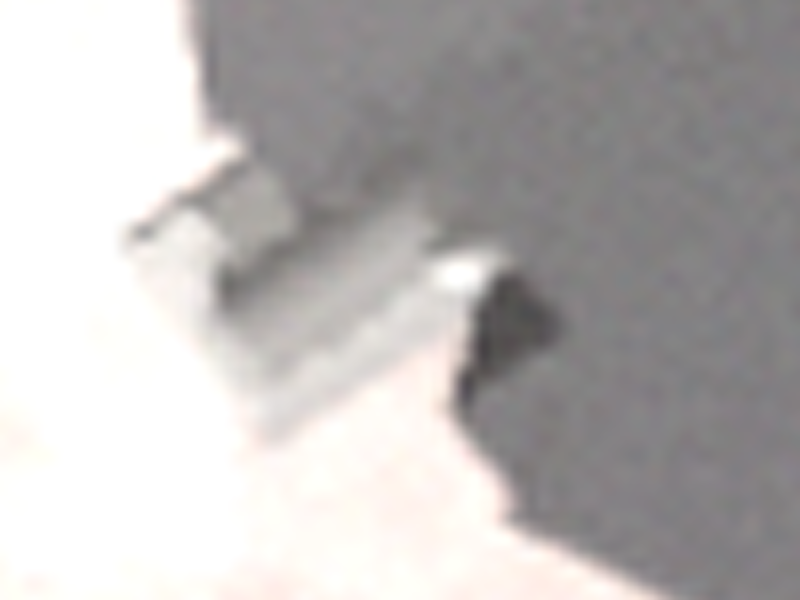

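View pics/v2o.png

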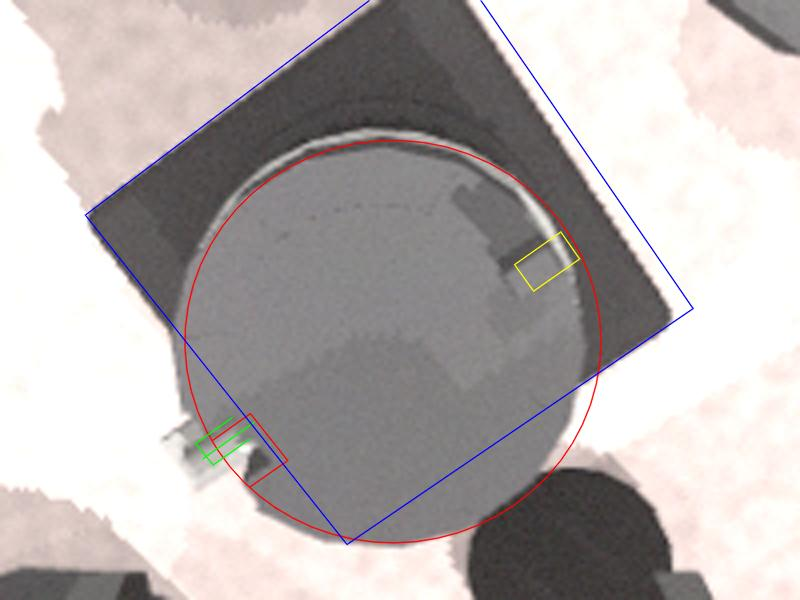

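```bash
python3 - <<'E'
from h import *
C=cam("wrist"); C=(C[0],C[1],np.load("pics/v2T.npy"))
z=lambda x,y:(180+x/4-.4,115+y/4-.4)
cc=onplane(C,z(379,346),.096); print(cc)
f=lambda u,v:(212.5+u/16-.5,210+v/16-.5)
ang=lambda p,c:(p.round(4),np.hypot(*(p-c)[:2]).round(4),np.arctan2(*(p-c)[1::-1]).round(3))
print("in upper",ang(onplane(C,f(430,160),.096),cc),"lower",ang(onplane(C,f(565,325),.096),cc), "mid",ang(onplane(C,f(497,243),.096),cc))
print("pin",ang(onplane(C,f(235,320),.0735),cc))
E=[onplane(C,f(*p),.070) for p in [(125,240),(265,440)]]
print("ear",ang(E[0],cc),ang(E[1],cc),ang((E[0]+E[1])/2,cc), np.linalg.norm(E[0]-E[1]))
E
python3 ov.py v2 0.5049 -0.1148 -0.31 -0.31
```

```text
[ 0.50737441 -0.11432116  0.096     ]
in upper (array([ 0.5357, -0.128 ,  0.096 ]), np.float64(0.0314), np.float64(-0.449)) lower (array([ 0.5388, -0.1178,  0.096 ]), np.float64(0.0316), np.float64(-0.109)) mid (array([ 0.5373, -0.1229,  0.096 ]), np.float64(0.0311), np.float64(-0.279))
pin (array([ 0.5567, -0.1292,  0.0735]), np.float64(0.0515), np.float64(-0.292))
ear (array([ 0.5577, -0.1362,  0.07  ]), np.float64(0.0549), np.float64(-0.41)) (array([ 0.5628, -0.1237,  0.07  ]), np.float64(0.0562), np.float64(-0.167)) (array([ 0.5603, -0.1299,  0.07  ]), np.float64(0.0552), np.float64(-0.287)) 0.013537122706829054
```

Notch middle is at −0.279 rad and the pin at about −0.29 rad, so they agree within 0.02 rad (the slack is 0.08). The cap is level. I'll shut the gripper and go down over the centre.

Request:
drive_tool([
  [0.0018,-0.0012,0,0,0],
  [0,0,0,0,0],
  [0,0,0,0,0],
  [0,0,0.03,0,0],
  [0,0,0.04,0,0],
  [0,0,0.025,0,0],
  [0,0,0.012,0,0],
  [0,0,0,0,0],
  [0,0,0,0,0],
])

```text
time_s: 11.45
tcp_pos: [0.5092, -0.1118, 0.1043]
orientation: [-0.309, 0.951, -0.0, 0.001]
force: [0.3, 0.3, 0.6]
gripper_width: 0.002
```

```bash
python3 look.py w9
```

```text
[ 0.50918846 -0.11175505  0.10433276] [ 1.094  0.85  -1.291  1.96   0.937  1.111  1.592] fing ang 2.2000460509402004 [ 1.6e-03 -1.0e-04 -1.0e+00] [0.27 0.27 0.61] 0.0021324653768118435
```

View pics/w9.png

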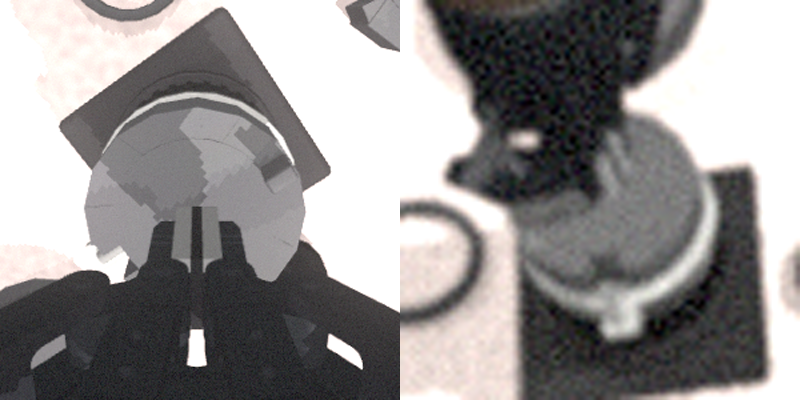

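Centred, with the notch in line with the pin in the scene view. Pressing slowly.

Request:
drive_tool([
  [0,0,0.006,0,0],
  [0,0,0.002,0,0],
  [0,0,0.002,0,0],
  [0,0,0.001,0,0],
  [0,0,0,0,0],
])

```text
time_s: 12.18
tcp_pos: [0.5084, -0.112, 0.0922]
orientation: [-0.309, 0.951, -0.0, -0.0]
force: [-0.3, -0.4, 1.2]
gripper_width: 0.003
```

Request:
drive_tool([
  [0,0,0.001,0,0],
  [0,0,0.001,0,0],
  [0,0,0.001,0,0],
  [0,0,0,0,0],
])

```text
time_s: 12.68
tcp_pos: [0.5084, -0.1119, 0.0901]
orientation: [-0.309, 0.951, -0.0, -0.0]
force: [-4.0, -0.9, 10.4]
gripper_width: -0.004
```

Request:
drive_tool([
  [0,0,0.001,0,0],
  [0,0,0.001,0,0],
  [0,0,0,0,0],
])

```text
time_s: 13.05
tcp_pos: [0.5085, -0.1119, 0.09]
orientation: [-0.31, 0.951, -0.001, -0.0]
force: [-10.1, -3.3, 29.3]
gripper_width: 0.001
```

```bash
python3 look.py w10
```

```text
[ 0.50849501 -0.11190661  0.09000329] [ 1.079  0.865 -1.268  1.968  0.961  1.094  1.576] fing ang 2.2002786362515088 [-1.0e-04 -2.8e-03 -1.0e+00] [-10.12  -3.32  29.33] 0.0009719619110984782
```

View pics/w10.png

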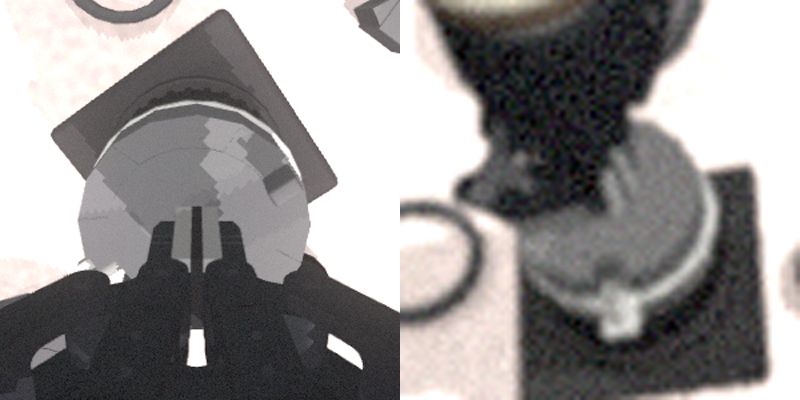

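There's a hard stop at z = 0.090, which is the home height (70 + 20 mm). Lifting clear to check.

Request:
drive_tool([
  [0,0,-0.003,0,0],
  [0,0,-0.01,0,0],
  [0,0,-0.03,0,0],
  [0,0,-0.04,0,0],
  [0,0,-0.036,0.05,0],
  [0,0,0,0.05,0],
  [0,0,0,0,0],
  [0,0,0,0,0],
])

```text
time_s: 14.15
tcp_pos: [0.508, -0.1118, 0.2059]
orientation: [-0.262, 0.965, 0.0, -0.0]
force: [1.2, 0.3, 0.1]
gripper_width: -0.001
```

```bash
python3 look2.py v3; python3 look.py w11
```

```text
[ 0.5079997 -0.1118429  0.2058731] fing ang 2.1010646799224206 [ 1.18  0.73 -1.42  1.88  0.77  1.24  1.6 ] [1.23 0.27 0.06]
[ 0.50800259 -0.11177437  0.20579231] [ 1.178  0.727 -1.424  1.883  0.767  1.243  1.602] fing ang 2.100929163784861 [-9.e-04  5.e-04 -1.e+00] [ 0.34 -1.09 -0.31] 0.0044670834458682
```

View pics/v3.png

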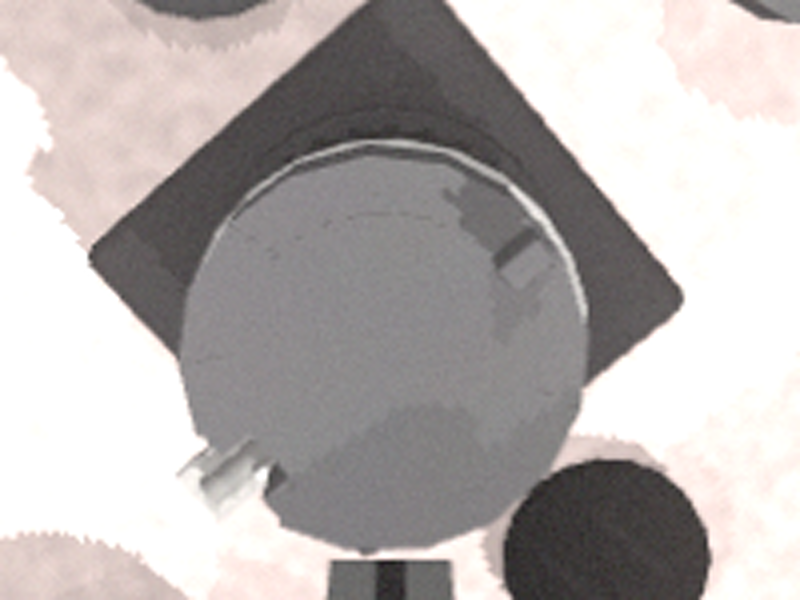

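View pics/w11.png

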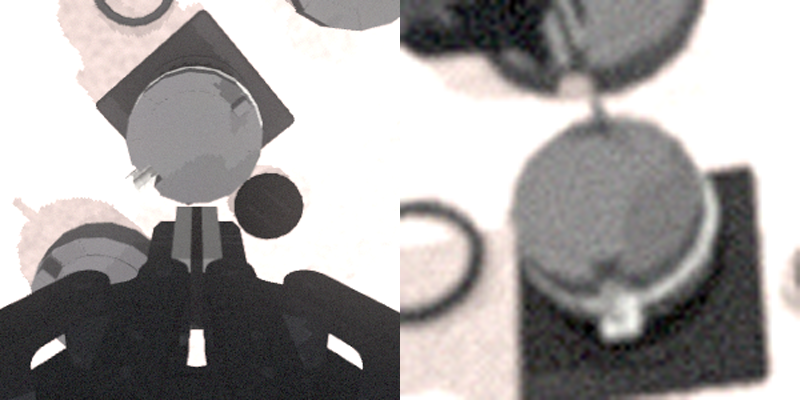

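Run:
```python
from h import *
C=cam("wrist"); K,D,T=C
d=np.load("pics/w11.npy"); dd=np.load("pics/w4.npy")
u,v=np.meshgrid(np.arange(245,300,3),np.arange(165,235,3)); u=u.ravel();v=v.ravel()
x=cv2.undistortPoints(np.c_[u,v].astype(float)[:,None],K,D)[:,0]
P=(np.c_[x,np.ones(len(x))]*d[v,u][:,None])@T[:3,:3].T+T[:3,3]
A=np.c_[P[:,:2]-[.508,-.112],np.ones(len(P))]; c,*_=np.linalg.lstsq(A,P[:,2],rcond=None); print("tilt,height",c)
C=cam("top");d=robot.snapshot("top")[1]; K,D,T=C
d0=np.load("pics/top0.npy"); s=np.s_[208:226,408:426]; print("depth change",np.median(d[s]),np.median(d0[s]))
```

```text
tilt,height [-0.25521105 -0.09631733  0.09012104]
depth change 0.94600666 0.940784
```

Run:
```python
from h import *
C=cam("wrist"); K,D,T=C
d=np.load("pics/w11.npy")
def fit(u0,u1,v0,v1):
    u,v=np.meshgrid(np.arange(u0,u1,2),np.arange(v0,v1,2)); u=u.ravel();v=v.ravel(); dv=d[v,u]; ok=dv>0; u,v,dv=u[ok],v[ok],dv[ok]
    x=cv2.undistortPoints(np.c_[u,v].astype(float)[:,None],K,D)[:,0]
    P=(np.c_[x,np.ones(len(x))]*dv[:,None])@T[:3,:3].T+T[:3,3]
    m=P.mean(0); A=np.c_[P[:,:2]-m[:2],np.ones(len(P))]; c,*_=np.linalg.lstsq(A,P[:,2],rcond=None); r=P[:,2]-A@c
    print(m.round(4),c.round(3),"std",r.std(), "n",ok.sum(),ok.size,"zmin/max",P[:,2].min().round(3),P[:,2].max().round(3))
fit(245,300,165,235); fit(250,300,170,200); fit(250,300,200,230)
fit(240,260,180,220);fit(285,305,200,230)
print(d[150:250:8,230:325:10].round(3))
```

```text
[ 0.5067 -0.1177  0.09  ] [-0.021  0.017  0.09 ] std 0.0016825258654934252 n 977 980 zmin/max 0.07 0.093
[ 0.4955 -0.1225  0.0902] [0.005 0.006 0.09 ] std 0.0006954429929661897 n 375 375 zmin/max 0.088 0.092
[ 0.5161 -0.1104  0.0902] [0.006 0.    0.09 ] std 0.0006702418461473128 n 373 375 zmin/max 0.088 0.093
[ 0.5154 -0.1332  0.0902] [-0.019  0.034  0.09 ] std 0.0007030417621801766 n 199 200 zmin/max 0.088 0.092
[ 0.5082 -0.0969  0.0901] [0.001 0.01  0.09 ] std 0.0006581471863587101 n 149 150 zmin/max 0.088 0.092
[[0.345 0.335 0.327 0.31  0.277 0.277 0.314 0.325 0.335 0.345]
 [0.338 0.339 0.278 0.258 0.258 0.259 0.258 0.274 0.328 0.338]
 [0.338 0.279 0.262 0.259 0.26  0.261 0.26  0.26  0.264 0.34 ]
 [0.341 0.261 0.262 0.262 0.26  0.261 0.261 0.262 0.256 0.334]
 [0.263 0.263 0.263 0.263 0.263 0.263 0.263 0.263 0.247 0.263]
 [0.266 0.266 0.263 0.265 0.265 0.264 0.265 0.265 0.264 0.265]
 [0.268 0.267 0.267 0.267 0.267 0.265 0.267 0.266 0.267 0.267]
 [0.269 0.268 0.268 0.27  0.269 0.269 0.267 0.268 0.268 0.27 ]
 [0.271 0.272 0.271 0.27  0.27  0.271 0.271 0.27  0.27  0.272]
 [0.272 0.271 0.273 0.272 0.272 0.273 0.272 0.273 0.272 0.272]
 [0.296 0.29  0.272 0.273 0.274 0.274 0.274 0.272 0.274 0.369]
 [0.298 0.297 0.278 0.277 0.275 0.275 0.275 0.276 0.276 0.362]
 [0.375 0.374 0.278 0.278 0.279 0.278 0.277 0.277 0.366 0.364]]
```

The first tilt fit included dropped-out depth readings. With those excluded, the cap top is level at z = 0.090, which is fully home. The top camera agrees: its depth to the cap grew 5–6 mm from the start. The arm is clear, so I'm handing in.

```bash
python3 -c "
from rig import robot
print(robot.sign_off())"
```

```text
the job is handed in; nothing more can be done
None
```

The cap is fully home on the lens mount with its notch round the pin. I handed the job in at about 14 s, with the arm 11 cm clear above.

- **Turning:** I pushed the tab with the side of one fingertip and turned the cap about 3.1 rad. I then lifted, measured, and turned it the last 0.12 rad. The notch was then at −0.28 rad and the pin at −0.29 rad; the slack is about 0.08 rad.
- **Pressing:** I pressed the cap's centre with the shut fingertips. It stopped hard at z = 0.090 m, which is the home height, with at most about 29 N on the wrist.
- **Last checks:**
  - The wrist camera's depth puts the cap top at 90 mm and level.
  - The top camera shows it about 5 mm lower than at the start.
  - The pictures show the pin in the notch.
- **One reading disagreed:** my first tilt fit gave a false slope because it included bad depth readings. Refitting with those excluded showed the cap level.
- **Other things:** the fingertips stayed about 10 cm above the shelf beside the lens, well above the things lying there. I did not run a before-and-after comparison on them.

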